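# Make up the gift-wrapping kit and the candle kit

### The job

Two gift kits are to be made up in the open card boxes on the desk. The larger box is the gift-wrapping kit and gets the scissors, the roll of paper tape and the spool of thread; the smaller box is the candle kit and gets the tealight and the matchbox. Lay each thing into the foam pocket cut for it, the right way round and fully down on the pocket's floor, and leave the jar candle, the eraser and the binder clip where they are.

Things in the scene. Friction and masses are not known exactly. Their poses are not given: they have to be found in the camera images.
- wrapping_kit: larger card box, fixed, 160 x 160 mm, filled with charcoal foam, face at z 22. Origin: centre of underside; at yaw 0 x points away from the robot, y left. Pockets (mm): scissors' origin at (-5,-36), their x along box +x, floor z 14 (ring part x -62..-20, y -73..1; blade slot 25 wide on to x 63); tape roll round d 50 at (-40,42), floor z 14; spool round d 35 at (42,36), floor z 6; pale floors
- candle_kit: smaller card box, fixed, 116 (x) x 144 (y) mm, filled with the same charcoal foam with pale pocket floors, foam face at z 22 mm. Origin: centre of underside; at yaw 0 x points away from the robot, y left. Pockets (mm): matchbox, 80 along x by 52 along y, centre (0,-33), floor z 14; tealight, round, diameter 46, centre (12,38), floor z 14
- scissors: small closed scissors lying flat, black plastic handles, steel blades, 40 g. Origin: underside, mid shank, near the centre of mass; x points to the blade tips (64 mm ahead); two finger rings end 53 mm behind, 66 mm wide over both, 8 mm thick. Shank: bar 15 mm wide (y), 11 mm high, x -19 to 17 mm; grip it across y. Blades lie 3 to 8 mm above the underside
- matchbox: closed card matchbox lying flat, 44 mm (x) x 72 mm (y, its long axis) x 17 mm high, 30 g; origin 1 mm above its underside at the centre; fits its pocket either end first, long side along the box's x
- tape_roll: roll of tan paper tape lying flat, 43 mm diameter, 15 mm high, 16 g; solid to the fingers, so grip across the diameter; origin at the centre of its underside
- thread_spool: wooden thread spool with cream thread standing upright, 28 mm diameter over the flanges, 36 mm high, 20 g; origin at the centre of its underside
- tealight: tealight in a bare foil cup, 39 mm diameter, cup 15 mm high (19 mm with the wick), 15 g; origin at the centre of its underside
- jar_candle: white candle in a clear glass, 62 mm diameter, 53 mm high, among the stock but in neither kit; origin at the centre of its underside
- eraser: eraser in a card sleeve, 18 x 42 mm (y), 12 mm high, in neither kit; origin at the centre of its underside
- binder_clip: black binder clip, 21 x 32 mm (y), 27 mm high with its wire arms, in neither kit; origin at the centre of its underside
There are look-alikes about, which are no part of the job. What is shaped like the tealight but blue is not meant.

How it is judged:
At the end, for the whole second after the job is handed in: Scissors, tape roll and spool in their pockets of the larger box, tealight and matchbox in the smaller: each within 7 mm of its pocket centre along each side and 3 mm of seated height, flat within 0.12 rad, scissors and matchbox in line within 0.2 rad, at rest; bystanders within 25 mm (x of scissors in the frame of wrapping_kit between -0.012 and 0.002 m and y of scissors in the frame of wrapping_kit between -0.043 and -0.029 m and z of scissors in the frame of wrapping_kit between 0.01 and 0.017 m and angle between each of scissors, tape_roll, thread_spool, matchbox, tealight's own z axis and vertical below 0.12 rad and linear speed of each of scissors, tape_roll, thread_spool, matchbox, tealight below 0.02 m/s and x of tape_roll in the frame of wrapping_kit between -0.047 and -0.033 m and y of tape_roll in the frame of wrapping_kit between 0.035 and 0.049 m and z of tape_roll in the frame of wrapping_kit between 0.01 and 0.017 m and x of thread_spool in the frame of wrapping_kit between 0.035 and 0.049 m and y of thread_spool in the frame of wrapping_kit between 0.029 and 0.043 m and z of thread_spool in the frame of wrapping_kit between 0.002 and 0.009 m and x of matchbox in the frame of candle_kit between -0.007 and 0.007 m and y of matchbox in the frame of candle_kit between -0.04 and -0.026 m and z of matchbox in the frame of candle_kit between 0.011 and 0.018 m and x of tealight in the frame of candle_kit between 0.005 and 0.019 m and y of tealight in the frame of candle_kit between 0.031 and 0.045 m and z of tealight in the frame of candle_kit between 0.01 and 0.017 m and angle between the x axis of scissors and the x axis of wrapping_kit, either way round below 0.2 rad and angle between the y axis of matchbox and the x axis of candle_kit, either way round below 0.2 rad); the robot touches nothing.
It fails at once if the jar candle is shifted by more than 25 mm or tipped over (distance of jar_candle from where it was at the start of the episode above 0.025 m or angle between jar_candle's own z axis and vertical above 0.5 rad).
It fails at once if the eraser is shifted by more than 25 mm or tipped over (distance of eraser from where it was at the start of the episode above 0.025 m or angle between eraser's own z axis and vertical above 0.5 rad).
It fails at once if the binder clip is shifted by more than 25 mm or tipped over (distance of binder_clip from where it was at the start of the episode above 0.025 m or angle between binder_clip's own z axis and vertical above 0.5 rad).
It also fails if it takes over 102 s, if anything falls off the work surface, if the arm or the gripper's body presses on something with over 40 N, if the wrist force passes 120 N, or if a joint passes its speed limit or range.

### The arm

A 7-joint arm with a two-finger parallel gripper is mounted at the origin on a cart in front of the work surface, level with it; the furniture and walls round the work are solid. World frame = base frame: x ahead of the robot, y to its left, z up, the work surface at z = 0. Lengths are in m, angles in rad, forces in N, time in s.
With the tool pointing down it reaches from about 0.4 to 0.85 m from the base axis. Payload 10.4 kg.
Tool frame: the origin (TCP) lies between the finger pads; the fingertips stand 14 mm ahead of it and the grasp point (between the pads) lies 5 mm behind it (r.finger_overhang is the z of the fingertips in the tool frame, in m); z points along the fingers, y is the line along which they close (so a half turn about z gives the same grasp; the last joint's range is limited). The gripper opens to 87 mm and grips with 3 to 60 N. Pads are 19 mm wide; open, the fingers measure 117 mm over their backs; the gripper's body (75 mm by 190 mm) begins 51 mm behind the grasp point.
Start: joints at [1.145, 0.332, -0.065, 1.46, 0.022, 1.35, -0.088], TCP at [0.245, -0.575, 0.237] pointing down, gripper open.
Joint ranges: [-2.6, 2.6], [-0.5, 2.12], [-1.47, 1.34], [0.16, 2.42], [-1.27, 4.41], [0.06, 2.06], [-2.6, 2.6]. Speed limits (rad/s): [2.22, 2.22, 2.79, 2.79, 3.14, 3.14, 3.14].

### API

Orientations are given as a unit quaternion [x, y, z, w].
In Python, from bench import r, optics gives the robot as it stands.
- The arm moves only by the shell command python3 -m pendant 'ROWS' [FORCE]. ROWS is JSON, a list of rows, each a list of 7 numbers: the closure, from -1 (fully open) to 1 (shut), then the shift along the tool's x, y, z scaled (see below), then the turn, a rotation vector about the tool's x, y, z scaled (see below). In form: [[grip, x, y, z, rx, ry, rz], ...]. A call has 1 to 8 rows; each row is the pose to reach, as a shift and turn from the pose commanded when the call began, along the tool's axes at that moment; what a row does not reach only later rows make up. The controller multiplies each number of a shift by 0.3 m and each number of a turn by 120 degrees. A row lasts 1/8 s, in which the tool goes at most 62.5 mm and 10.7 degrees, less where a joint would pass 70% of its speed; a pose out of reach is approached as far as the arm can. A call with a number of a shift or a turn outside -1 to 1 is refused whole. A call with a gripper value outside its range is refused whole. The fingers move at their own pace and stop on an object; FORCE is the grip in N (left out, the last holds). Time passes only in rows, so rows that repeat a pose let the fingers close. It gives the time, the measured TCP pose, the force, the opening and the grip force at its end, in the units of the state.
- r.read_state(): the state, without advancing time (a new reading comes with each control period).
- optics.camera(name): name is "scene" or "side" or "wrist"; returns a dict with "pixels" (420x560x3 uint8, red, green, blue), "vfov" (degrees; the focal length in pixels is half the picture's height over the tangent of half this angle, whatever the lens; pixels are square), "cx", "cy" (the principal point, pixels), "rvec" (rotation vector, rad) and "tvec" (3), from world to camera coordinates, as OpenCV has them. Camera axes: x right, y down, z forward; pixel columns grow to the right and rows downward; lengths in m; the calibration is good to about 2 mm. A picture is of the moment at which its call begins. There is no depth.
- r.close_job(): hands the job in; it is judged then, once.
The state is a dict: "time": time; "joint_positions": joint angles; "joint_vel": joint speeds; "joint_torque": joint torques, N m; "ee_pos": TCP position; "eef_rot": TCP orientation; "ft_force": force on the tool from outside, world axes, zero at the start; "torque": the same for the moment, N m; "width": finger opening in m; "grip_force": force on a finger pad.
Only numpy, scipy, OpenCV 4.12 (cv2) and the standard library are available. Lean on these libraries where they do the work, as an engineer would, in place of code of your own. Each camera call takes 0.05 s, during which the arm holds its last target. There are 200 camera calls.

## Working session

There is one attempt and no reset: what is moved stays moved. The work goes in short steps, Python scripts to look and compute and a shell command to move; the robot and the scene stay as the last step left them, time stands still between calls to the robot, and variables do not carry over. Pictures are saved under pics/ and viewed, at most 14 in all, crops included, and the job is handed in when it is done.

```bash
mkdir -p pics; ls; python3 - <<'E'
from bench import r, optics
import cv2,json
for n in ("scene","side"):
    c=optics.camera(n); print(n,c["vfov"],c["cx"],c["cy"],c["rvec"],c["tvec"])
    cv2.imwrite(f"pics/{n}0.png",cv2.resize(c["pixels"][:,:,::-1],(784,588),interpolation=cv2.INTER_CUBIC))
    cv2.imwrite(f"{n}0raw.png",c["pixels"][:,:,::-1])
print(r.read_state())
E
```

```text
pics
scene 55.87956555849937 281.2437754288638 201.13771913135633 [ 2.18093673 -0.63649002  0.29536932] [-0.38370846  0.26680746  0.58531307]
side 42.24193585274382 280.019475640574 213.18177668027053 [ 2.55911369 -0.28046532  0.09733861] [-0.50835941  0.21154259  0.99439702]
{'time': 0.1, 'joint_positions': array([ 1.14539369,  0.33277949, -0.06470051,  1.46085203,  0.02159618,
        1.34992712, -0.08851129]), 'joint_vel': array([ 0.00019701, -0.00024842,  0.00068534, -0.00075511, -0.00081257,
       -0.0006314 , -0.00013793]), 'joint_torque': array([ 2.59836816e-03, -6.24542928e+01,  2.56093912e-02, -3.90719748e+01,
       -6.11104793e-02,  3.65516287e-02,  1.09815012e-04]), 'ee_pos': array([ 0.24486542, -0.57467041,  0.23585426]), 'eef_rot': array([ 9.79786273e-01,  2.00046135e-01, -1.54054261e-04, -6.16398568e-04]), 'ft_force': array([0.18359138, 0.11703805, 0.11113319]), 'torque': array([-0.00281098,  0.01779633, -0.01290576]), 'grip_force': 0.0, 'width': 0.08698535181461481}
```

View pics/scene0.png

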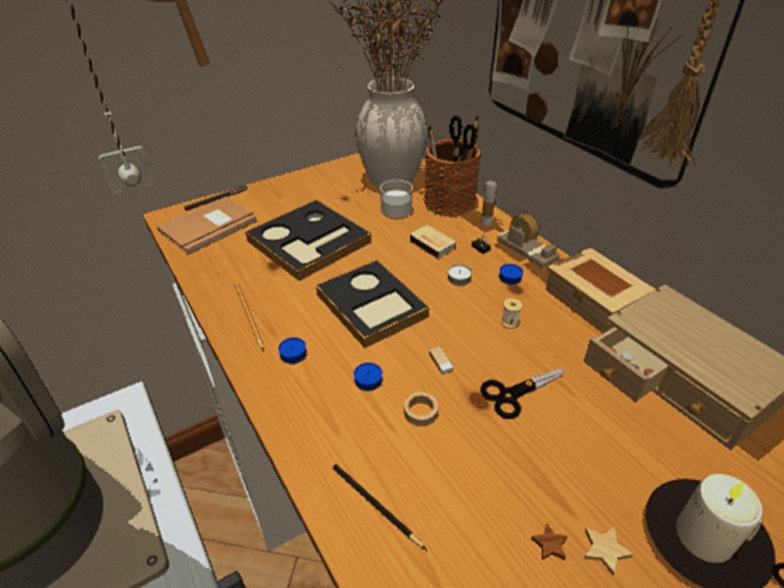

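View pics/side0.png

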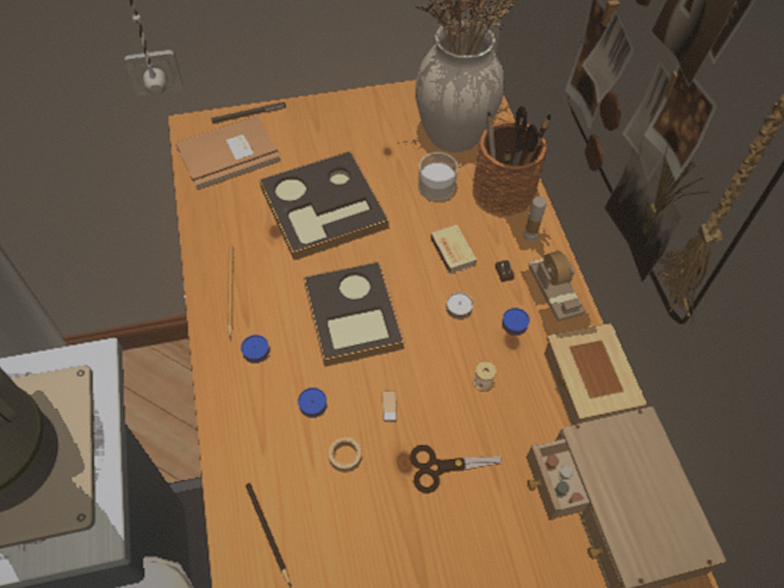

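The side view, in the 784-wide picture, shows the tape roll at (346,454), scissors with shank at (455,464) and tips at (500,461), and the spool at (485,375). The tealight is at (459,305) and the matchbox at (454,247). The jar candle (437,175), clip (505,270) and eraser (390,405) are the bystanders. The wrapping kit is at (323,203) and the candle kit at (353,312).

```bash
cat > h.py <<'E'
import numpy as np, cv2
from scipy.spatial.transform import Rotation as R
from bench import r, optics
def K(c):
    f=210/np.tan(np.radians(c["vfov"])/2); return np.array([[f,0,c["cx"]],[0,f,c["cy"]],[0,0,1.]])
def cast(c,uv,z):
    uv=np.atleast_2d(np.float64(uv)); M=R.from_rotvec(np.ravel(c["rvec"])).as_matrix(); o=-M.T@np.ravel(c["tvec"])
    d=(np.c_[uv,np.ones(len(uv))]@np.linalg.inv(K(c)).T)@M
    return (o+d*((z-o[2])/d[:,2])[:,None])[:,:2]
def proj(c,p): return cv2.projectPoints(np.float64(np.atleast_2d(p)),np.float64(c["rvec"]),np.float64(c["tvec"]),K(c),None)[0][:,0]
def largest(m,k=3):
    m=cv2.morphologyEx(m.astype(np.uint8)*255,cv2.MORPH_CLOSE,np.ones((k,k)))
    return max(cv2.findContours(m,cv2.RETR_EXTERNAL,cv2.CHAIN_APPROX_NONE)[0],key=cv2.contourArea)
def go(x,y,z,yaw=None):
    """row numbers to bring the TCP to x,y,z with tool y (closing line) at world angle yaw (deg, mod 180)"""
    s=r.read_state(); T=R.from_quat(s["eef_rot"]); d=T.inv().apply(np.array([x,y,z])-s["ee_pos"])/0.3
    ty=T.apply([0,1,0]); cur=np.degrees(np.arctan2(ty[1],ty[0])); turn=np.zeros(3)
    if yaw is not None:
        a=(yaw-cur+90)%180-90; yy=np.radians(cur+a)
        G=R.from_matrix(np.c_[[-np.sin(yy),np.cos(yy),0],[np.cos(yy),np.sin(yy),0],[0,0,-1]]@np.diag([-1,1,1])) 
        turn=np.degrees((T.inv()*G).as_rotvec())/120
    print("row",np.round(d,3),np.round(turn,3),"cur yaw",round(cur,1),"q7",round(s["joint_positions"][6],2))
E
python3 - <<'E'
from h import *
c=optics.camera("side"); im=c["pixels"]; hsv=cv2.cvtColor(im,cv2.COLOR_RGB2HSV)
# desk colour = saturated orange; objects = not desk
H,S,V=[hsv[...,i].astype(int) for i in range(3)]
desk=(H<22)&(S>150)&(V>90)
rois=dict(tape=(325,433,368,476,.0075),spool=(468,355,502,395,.018),tea=(443,287,476,323,.008),match=(425,220,482,275,.017),sciss=(405,438,506,500,.006),eraser=(378,385,402,425,.006),clip=(492,255,518,286,.01),jar=(412,145,462,205,.02))
vis=im.copy()
for n,(a,b,e,f,z) in rois.items():
    a,b,e,f=[int(v/1.4) for v in (a,b,e,f)]
    m=np.zeros(im.shape[:2],bool); m[b:f,a:e]=~desk[b:f,a:e]
    k=largest(m); cv2.drawContours(vis,[k],-1,(255,0,255),1)
    mo=cv2.moments(k); uv=(mo["m10"]/mo["m00"],mo["m01"]/mo["m00"])
    w=cast(c,k[:,0],z); rect=cv2.minAreaRect(np.float32(w*1000))
    print(n,cast(c,uv,z).round(4),"rect",np.round(rect[0],1),np.round(rect[1],1),round(rect[2],1))
dark=(V<75)&(S<120)
for n,(a,b,e,f) in dict(wrap=(250,145,400,265),cand=(295,255,412,370)).items():
    a,b,e,f=[int(v/1.4) for v in (a,b,e,f)]
    m=np.zeros(im.shape[:2],bool); m[b:f,a:e]=dark[b:f,a:e]
    k=cv2.convexHull(largest(m,5)); cv2.drawContours(vis,[k],-1,(0,255,0),1)
    w=cast(c,k[:,0],.022); rect=cv2.minAreaRect(np.float32(w*1000)); print(n,np.round(rect[0],1),np.round(rect[1],1),round(rect[2],1))
    q=np.zeros(im.shape[:2],bool); q[b:f,a:e]=(V>120)[b:f,a:e]&(S<110)[b:f,a:e]
    for k in cv2.findContours(q.astype(np.uint8),cv2.RETR_EXTERNAL,cv2.CHAIN_APPROX_NONE)[0]:
        if cv2.contourArea(k)>60:
            cv2.drawContours(vis,[k],-1,(255,0,0),1); re=cv2.minAreaRect(np.float32(cast(c,k[:,0],.014)*1000)); print("  pocket",np.round(re[0],1),np.round(re[1],1),round(re[2],1))
cv2.imwrite("pics/vis1.png",cv2.resize(vis[80:370,110:420,::-1],None,fx=2,fy=2))
E
```

```text
tape [[ 0.4377 -0.09  ]] rect [437.4 -89.6] [58.6 54. ] 78.4
spool [[ 0.6462 -0.0214]] rect [646.2 -21.3] [63.1 45.1] 74.2
tea [[0.6446 0.1021]] rect [645.  102.2] [60.8 48.2] 75.3
match [[0.6605 0.1993]] rect [661.9 200.3] [104.3  88.1] 76.0
sciss [[ 0.5736 -0.139 ]] rect [ 574.5 -138.3] [ 83.4 133.4] 77.5
eraser [[ 0.5098 -0.0325]] rect [510.  -32.2] [56.2 31. ] 77.6
clip [[0.728  0.1454]] rect [728.3 145.7] [57.5 38.7] 73.3
jar [[0.6726 0.3457]] rect [674.2 347.2] [129.7  82.5] 76.5
wrap [484.3 351.3] [105.7 173.6] 83.0
  pocket [488.9 299.5] [123.8  68.7] 10.8
  pocket [435.5 368.6] [41.5 47.7] 77.9
  pocket [516.2 374.3] [24.2 24. ] 41.6
cand [494.1 173.6] [57.4 30.5] 2.4
  pocket [489.6  89.3] [80.3 49.2] 2.1
  pocket [499.1 160.6] [41.2 42.1] 27.8
```

View pics/vis1.png

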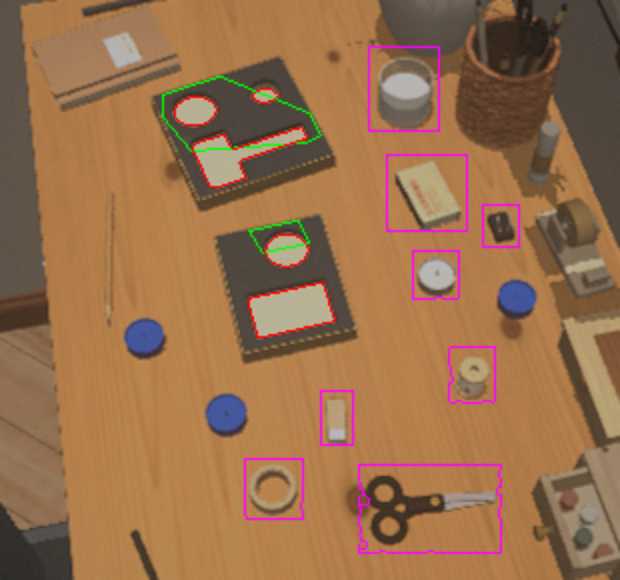

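The outlines show the pockets are found well, but the desk threshold swallowed the whole of each object region. I'll switch to Lab distance with Otsu, and use both views.

```bash
cat > meas.py <<'E'
from h import *
prior=dict(tape=(.4377,-.09,.0075,.036),spool=(.646,-.021,.018,.034),tea=(.645,.102,.0075,.034),match=(.661,.2,.0085,.062),sciss=(.573,-.137,.004,.085),eraser=(.51,-.032,.006,.034),clip=(.728,.145,.01,.032))
P={}
for cam in ("side","scene"):
    c=optics.camera(cam); im=c["pixels"]; lab=cv2.cvtColor(im,cv2.COLOR_RGB2LAB).astype(np.float32); vis=im.copy()
    hsv=cv2.cvtColor(im,cv2.COLOR_RGB2HSV)
    for n,(x,y,z,rad) in prior.items():
        pts=proj(c,[[x+rad*np.cos(t),y+rad*np.sin(t),z] for t in np.linspace(0,6.28,40)])
        roi=np.zeros(im.shape[:2],np.uint8); cv2.fillPoly(roi,[np.int32(pts)],255)
        ring=roi-cv2.erode(roi,np.ones((3,3)))
        w=np.array([.5,1,1]); d=np.linalg.norm((lab-np.median(lab[ring>0],axis=0))*w,axis=2); d=np.clip(d,0,60)
        t,_=cv2.threshold(d[roi>0].astype(np.uint8).reshape(-1,1),0,255,cv2.THRESH_OTSU)
        k=largest((d>t)&(roi>0)); cv2.drawContours(vis,[k],-1,(255,0,255),1)
        u,v,w_,h_=cv2.boundingRect(k); mo=cv2.moments(k); uv=(mo["m10"]/mo["m00"],mo["m01"]/mo["m00"])
        re=cv2.minAreaRect(np.float32(cast(c,k[:,0],z)*1000))
        print(cam,n,(cast(c,uv,z)[0]*1000).round(1),"rect",np.round(re[0],1),np.round(re[1],1),round(re[2],1),"t",t)
    q0=(hsv[...,2]>120)&(hsv[...,1]<110)
    for n,(x,y,z,rad) in dict(m=(.490,.089,.018,.056),t=(.499,.161,.018,.035),s=(.489,.3,.018,.075),ta=(.436,.368,.018,.035),sp=(.516,.374,.014,.027)).items():
        pts=proj(c,[[x+rad*np.cos(t),y+rad*np.sin(t),z] for t in np.linspace(0,6.28,40)])
        roi=np.zeros(im.shape[:2],np.uint8); cv2.fillPoly(roi,[np.int32(pts)],255)
        k=largest(q0&(roi>0)); cv2.drawContours(vis,[k],-1,(255,0,0),1)
        mo=cv2.moments(k); uv=(mo["m10"]/mo["m00"],mo["m01"]/mo["m00"])
        re=cv2.minAreaRect(np.float32(cast(c,k[:,0],z)*1000))
        print(cam,"pocket",n,(cast(c,uv,z)[0]*1000).round(1),"rect",np.round(re[0],1),np.round(re[1],1),round(re[2],1))
    P[cam]=cv2.resize(vis[80:370,100:420,::-1] if cam=="side" else vis[120:310,150:430,::-1],(400,380 if cam=="side" else 271))
cv2.imwrite("pics/vis2.png",np.vstack([P["side"],P["scene"]])[:600])
cv2.imwrite("pics/vis2.png",np.hstack([P["side"],np.vstack([P["scene"],np.zeros((109,400,3),np.uint8)])]))
E
python3 meas.py
```

```text
side tape [436.8 -91.2] rect [436.4 -90.9] [47.4 42.4] 89.3 t 12.0
side spool [645.  -25.6] rect [644.9 -24.7] [45.7 28.8] 73.2 t 11.0
side tea [644.7  99.5] rect [645.2  99.8] [44.6 37.3] 75.1 t 20.0
side match [662.6 200.2] rect [662.4 201. ] [50.7 84.4] 9.5 t 14.0
side sciss [ 549.7 -130.9] rect [ 567.2 -124.1] [127.7  64.6] 11.2 t 21.0
side eraser [508.8 -35.4] rect [508.8 -35.3] [46.2 17.7] 80.3 t 13.0
side clip [727.6 144.2] rect [727.3 144.2] [36.3 23.5] 85.9 t 24.0
side pocket m [489.1  86.6] rect [489.3  87. ] [80.  48.9] 2.0
side pocket t [498.9 157.8] rect [498.7 157.9] [41.  41.9] 27.8
side pocket s [469.  292.1] rect [488.6 296.4] [123.3  68.6] 10.8
side pocket ta [434.6 364.4] rect [435.4 365.1] [41.3 47.5] 77.8
side pocket sp [516.5 374.3] rect [516.4 374.4] [24.4 24.1] 42.1
scene tape [ 426.6 -105.4] rect [ 428.5 -103.1] [20.6 40.5] 54.3 t 30.0
scene spool [645.1 -25.2] rect [646.  -24.5] [64.2 26.6] 43.9 t 16.0
scene tea [644.   98.3] rect [644.8  98.8] [52.8 37. ] 53.3 t 29.0
scene match [661.  198.4] rect [660.9 200.6] [61.9 88.9] 8.9 t 21.0
scene sciss [ 548.  -131.6] rect [ 566.6 -124.9] [132.7  64.1] 10.4 t 27.0
scene eraser [507.3 -37.7] rect [507.6 -37.3] [49.8 21.8] 79.1 t 20.0
scene clip [724.9 141.5] rect [725.  145.2] [49. 31.] 69.7 t 29.0
scene pocket m [487.1  84.6] rect [488.1  85.2] [77.  46.6] 2.2
scene pocket t [498.1 155.6] rect [498.6 155.8] [35.3 42.6] 57.2
scene pocket s [464.  288.8] rect [488.3 293.9] [119.9  65.1] 10.6
scene pocket ta [434.  361.5] rect [434.6 361.8] [35.5 45.1] 57.2
scene pocket sp [514.7 372.1] rect [515.1 371.7] [ 9.6 18.3] 57.1
```

View pics/vis2.png

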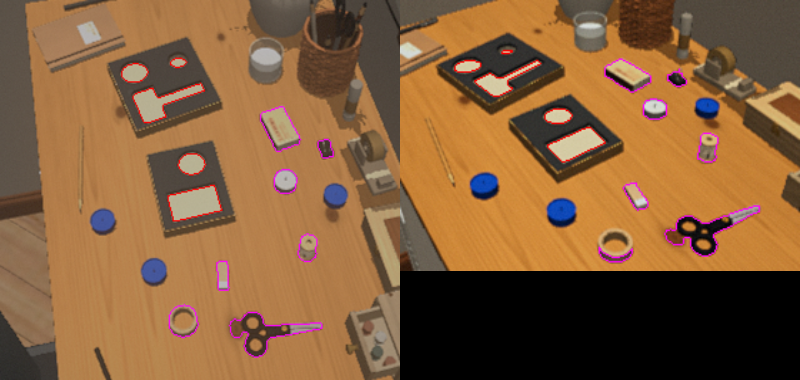

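The outlines sit well on everything except the scissors, where the knot beside them was included. Kit poses agree between their pockets: wrapping kit at (0.4816, 0.3305), yaw 10.8°; candle kit at (0.4878, 0.119), yaw 2°. I'll move over the scissors next and look with the wrist camera.

```bash
python3 - <<'E'
from h import *
c=optics.camera("side")
p=lambda q,z:cast(c,np.array(q)/1.4,z)[0].round(4)
a=p((425,468),.004);t=p((500,461),.005);print("rings",a,"tip",t,"shank",p((455,464),.006),"yaw",np.degrees(np.arctan2(*(t-a)[::-1])))
print("pot base",p((503,213),0),p((477,195),0),"top",p((545,150),.1),p((475,150),.1),"drawer",p((530,450),.04),p((548,515),0))
go(.555,-.135,.2,100)
E
```

```text
rings [ 0.5357 -0.1305] tip [ 0.6338 -0.1428] shank [ 0.5749 -0.1344] yaw -7.146580435016874
pot base [0.7628 0.2585] [0.7323 0.3037] top [0.8254 0.2884] [0.7202 0.3109] drawer [ 0.667  -0.1487] [ 0.6733 -0.2228]Traceback (most recent call last):
  File "<stdin>", line 6, in <module>
  File "h.py", line 20, in go
    G=R.from_matrix(np.c_[[-np.sin(yy),np.cos(yy),0],[np.cos(yy),np.sin(yy),0],[0,0,-1]]@np.diag([-1,1,1]))
  File "scipy/spatial/transform/_rotation.pyx", line 1143, in scipy.spatial.transform._rotation.Rotation.from_matrix
ValueError: Non-positive determinant (left-handed or null coordinate frame) in rotation matrix 0: [[-0.98480775  0.17364818  0.        ]
 [-0.17364818 -0.98480775  0.        ]
 [ 0.          0.         -1.        ]].
```

```bash
sed -i 's/@np.diag(\[-1,1,1\])//' h.py; python3 -c "
from h import *
go(.57,-.135,.2,83)"
```

```text
row [ 1.571 -0.924  0.121] [-0.     0.     0.251] cur yaw -66.9 q7 -0.09
```

```bash
python3 -m pendant '[[-1,0.2,-0.12,0.05,0,0,0.05],[-1,0.4,-0.24,0.1,0,0,0.12],[-1,0.6,-0.35,0.12,0,0,0.18],[-1,0.8,-0.47,0.12,0,0,0.251],[-1,0.95,-0.56,0.12,0,0,0.251],[-1,0.95,-0.56,0.12,0,0,0.251]]' 10; python3 -c "
from h import *
go(.57,-.135,.2,83)"
```

```text
time: 1.05
ee_pos: [0.4438, -0.3046, 0.2007]
eef_rot: [0.998, -0.059, 0.0, -0.0]
ft_force: [0.9, -1.0, -0.1]
width: 0.087
grip_force: 0.0
row [ 0.352 -0.611  0.003] [-0.    -0.     0.002] cur yaw -96.7 q7 -1.2
```

```bash
python3 -m pendant '[[-1,0.1,-0.17,0,0,0,0],[-1,0.2,-0.34,0,0,0,0],[-1,0.3,-0.51,0,0,0,0],[-1,0.352,-0.61,0,0,0,0],[-1,0.352,-0.61,0,0,0,0],[-1,0.352,-0.61,0,0,0,0]]'; python3 - <<'E'
from h import *
c=optics.camera("wrist"); im=c["pixels"]; hsv=cv2.cvtColor(im,cv2.COLOR_RGB2HSV)
print(proj(c,[[.57,-.135,.01]]),r.read_state()["ee_pos"])
cv2.imwrite("pics/w1.png",im[:,:,::-1])
E
```

```text
time: 1.8
ee_pos: [0.5681, -0.1411, 0.2004]
eef_rot: [0.998, -0.062, -0.0, 0.0]
ft_force: [-0.2, -1.0, -1.0]
width: 0.0869
grip_force: 0.0
[[266.41082881 184.87956411]] [ 0.56799107 -0.14156242  0.20047915]
```

View pics/w1.png

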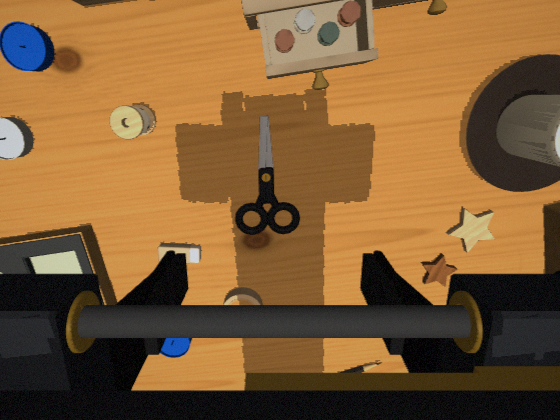

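The wrist view shows the scissors clearly: tips (264,117), shank about (266,185), rings' rear edge about row 234, with the drawer beyond at row 75.

```bash
python3 - <<'E'
from h import *
c=optics.camera("wrist"); im=c["pixels"].astype(int)
m=im.max(2)<55; m[:140]=0;m[245:]=0;m[:,:225]=0;m[:,310:]=0
k=largest(m); 
w=cast(c,k[:,0],.007)*1000
tip=cast(c,[(264.5,116)],.005)[0]*1000
M=w.mean(0)
for it in range(3):
    pass
re=cv2.minAreaRect(np.float32(w)); print(re, tip)
v=np.linalg.svd(w-M)[2]
# ring rear mid: axis from ring-centre mid to tip
d=tip-M; d/=np.linalg.norm(d); n=np.array([-d[1],d[0]])
print("yaw",np.degrees(np.arctan2(d[1],d[0])),"rear/front",((w-tip)@d).min(),((w-tip)@d).max(),"side",((w-tip)@n).min(),((w-tip)@n).max())
sh=w[((w-tip)@d>-80)&((w-tip)@d<-50)]; print("shank",((sh-tip)@n).min(),((sh-tip)@n).max())
o=tip-64*d; print("origin",o)
E
```

```text
((546.1676635742188, -126.44744110107422), (71.36422729492188, 60.217918395996094), 22.670181274414062) [ 633.75368785 -142.05550119]
yaw -6.539137856900187 rear/front -116.11296328925206 -47.332814805961796 side -31.8616014523049 31.487543746245528
shank -8.961436856541336 8.802065326650263
origin [ 570.17005287 -134.76706082]
```

```bash
python3 -c "
from h import *
go(.5702,-.1348,.019,83.3)"
```

```text
row [ 0.005 -0.024  0.605] [ 0.     0.    -0.004] cur yaw -97.2 q7 -1.61
```

```bash
python3 -m pendant '[[-0.2,0.005,-0.024,0.15,0,0,-0.004],[-0.2,0.005,-0.024,0.3,0,0,-0.004],[-0.2,0.005,-0.024,0.4,0,0,-0.004],[-0.2,0.005,-0.024,0.48,0,0,-0.004],[-0.2,0.005,-0.024,0.48,0,0,-0.004],[-0.2,0.005,-0.024,0.48,0,0,-0.004]]'; python3 -c "
from h import *
go(.5702,-.1348,.019,83.3)"
```

```text
time: 2.65
ee_pos: [0.5714, -0.1339, 0.0578]
eef_rot: [0.998, -0.058, 0.001, 0.0]
ft_force: [-0.6, 0.2, 0.2]
width: 0.0524
grip_force: 0.0
row [-0.004  0.004  0.129] [ 0.    -0.001  0.001] cur yaw -96.6 q7 -1.66
```

```bash
python3 -m pendant '[[-0.2,-0.003,0.003,0.08,0,0,0],[-0.2,-0.003,0.003,0.129,0,0,0],[-0.2,-0.003,0.003,0.129,0,0,0],[1,-0.003,0.003,0.129,0,0,0],[1,-0.003,0.003,0.129,0,0,0],[1,-0.003,0.003,0.129,0,0,0],[1,-0.003,0.003,0.129,0,0,0]]' 15; python3 -c "
from h import *
print(r.read_state()['ee_pos'])
go(.57,-.135,.12,100.8)"
```

```text
time: 3.52
ee_pos: [0.5701, -0.1339, 0.0181]
eef_rot: [0.998, -0.057, 0.0, 0.0]
ft_force: [0.0, 0.6, 0.3]
width: 0.0199
grip_force: 0.0
[ 0.57007777 -0.1338903   0.01805512]
row [ 0.     0.004 -0.34 ] [ 0.    -0.    -0.145] cur yaw -96.6 q7 -1.67
```

```bash
python3 -m pendant '[[1,0,0,0,0,0,0],[1,0,0,0,0,0,0],[1,0,0,-0.05,0,0,0],[1,0,0,-0.15,0,0,0],[1,0,0,-0.3,0,0,-0.07],[1,0,0,-0.34,0,0,-0.145],[1,0,0,-0.34,0,0,-0.145]]' 15; python3 -c "
from h import *
go(.4834,.2942,.12,100.8)"
```

```text
time: 4.4
ee_pos: [0.5707, -0.1341, 0.1217]
eef_rot: [0.996, 0.094, 0.001, 0.0]
ft_force: [-0.9, 0.1, -1.0]
width: 0.0149
grip_force: 15.0
row [-0.019 -1.457  0.004] [ 0.001 -0.001 -0.   ] cur yaw -79.2 q7 -1.35
```

```bash
python3 -m pendant '[[1,0,-0.15,0,0,0,0],[1,0,-0.34,0,0,0,0],[1,-0.01,-0.53,0,0,0,0],[1,-0.01,-0.72,0,0,0,0],[1,-0.01,-0.9,0,0,0,0],[1,-0.01,-0.97,0,0,0,0],[1,-0.01,-0.97,0,0,0,0]]'; python3 -c "
from h import *
go(.4834,.2942,.12,100.8)"
```

```text
time: 5.28
ee_pos: [0.5113, 0.153, 0.1193]
eef_rot: [0.996, 0.095, -0.001, -0.0]
ft_force: [0.0, -1.2, -0.1]
width: 0.0151
grip_force: 15.0
row [-0.003 -0.48  -0.002] [-0.  0.  0.] cur yaw -79.1 q7 -1.89
```

```bash
python3 -m pendant '[[1,0,-0.18,0,0,0,0],[1,-0.002,-0.35,0,0,0,0],[1,-0.003,-0.46,0,0,0,0],[1,-0.003,-0.48,0.08,0,0,0],[1,-0.003,-0.48,0.17,0,0,0],[1,-0.003,-0.48,0.17,0,0,0],[1,-0.003,-0.48,0.17,0,0,0]]'; python3 - <<'E'
from h import *
c=optics.camera("wrist"); im=c["pixels"]
cv2.imwrite("pics/w2.png",im[:,:,::-1])
go(.4834,.2942,.0375,100.8)
E
```

```text
time: 6.15
ee_pos: [0.4852, 0.2919, 0.0695]
eef_rot: [0.996, 0.093, 0.0, 0.0]
ft_force: [-0.3, -0.3, 0.5]
width: 0.0148
grip_force: 15.0
row [-0.005 -0.008  0.108] [-0.    -0.001 -0.001] cur yaw -79.3 q7 -2.21
```

View pics/w2.png

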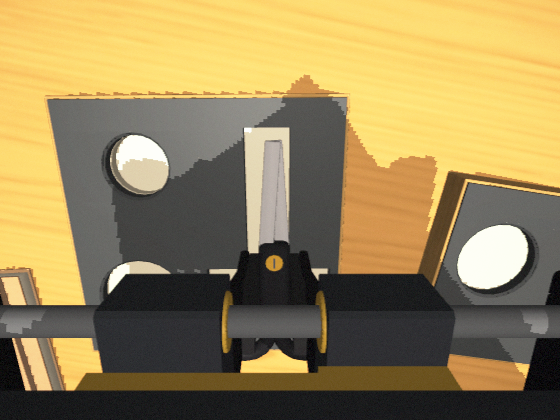

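The scissors are over their slot. The slot's far end spans (246,128)–(290,127), and the blade tip is at (273,141), still about 45 mm up.

```bash
python3 - <<'E'
from h import *
c=optics.camera("wrist"); im=c["pixels"]
a=np.radians(10.8); Rm=np.array([[np.cos(a),-np.sin(a)],[np.sin(a),np.cos(a)]]); O=np.array([.4816,.3305])
loc=lambda uv,z:((cast(c,uv,z)-O)@Rm*1000).round(1)
print("slot end", loc([(246,128),(290,127)],.014),loc([(246,128),(290,127)],.022),"slot sides22 row200",loc([(245,200),(290,200)],.022),loc([(245,200),(290,200)],.014))
print("box far corners z22",loc([(47,97),(347,97)],.022))
print("tip",loc([(273,140)],.0565))
go(.4834,.2942,.0375,100.8)
E
```

```text
slot end [[ 62.4 -23.6]
 [ 62.9 -48. ]] [[ 63.1 -24.2]
 [ 63.6 -47.7]] slot sides22 row200 [[ 23.1 -22.7]
 [ 23.1 -48.2]] [[ 20.8 -22. ]
 [ 20.8 -48.6]]
box far corners z22 [[ 79.   79. ]
 [ 78.8 -77.2]]
tip [[ 60.7 -38.7]]
row [-0.005 -0.007  0.108] [-0.    -0.001 -0.   ] cur yaw -79.2 q7 -2.21
```

```bash
python3 -m pendant '[[1,-0.005,-0.008,0.05,0,0,0],[1,-0.005,-0.008,0.108,0,0,0],[1,-0.005,-0.008,0.108,0,0,0],[1,-0.005,-0.008,0.108,0,0,0],[0.2,-0.005,-0.008,0.108,0,0,0],[0.2,-0.005,-0.008,0.108,0,0,0],[0.2,-0.005,-0.008,0,0,0,0],[0.2,-0.005,-0.008,-0.3,0,0,0]]'; python3 - <<'E'
from h import *
c=optics.camera("side"); im=c["pixels"]
cv2.imwrite("pics/s3.png",cv2.resize(im[90:200,160:300,::-1],None,fx=4,fy=4))
go(.4368,-.0912,.15,100)
E
```

```text
time: 7.25
ee_pos: [0.4809, 0.2935, 0.1291]
eef_rot: [0.996, 0.094, -0.003, 0.001]
ft_force: [1.7, 0.1, 1.2]
width: 0.0341
grip_force: 0.0
row [-0.399  1.24  -0.042] [-0.001 -0.003  0.007] cur yaw -79.1 q7 -2.18
```

View pics/s3.png

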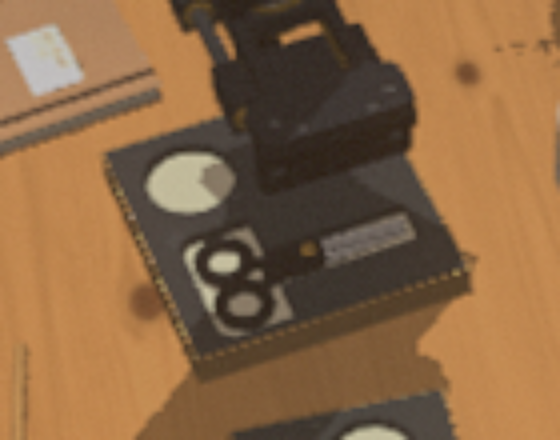

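The scissors lie flat in their pocket, rings and blades inside it. Next is the tape roll.

```bash
python3 -m pendant '[[-0.6,-0.03,0.12,-0.04,0,0,0],[-0.6,-0.09,0.3,-0.04,0,0,-0.07],[-0.6,-0.15,0.48,-0.04,0,0,-0.15],[-0.6,-0.21,0.66,-0.04,0,0,-0.23],[-0.6,-0.27,0.84,-0.04,0,0,-0.31],[-0.6,-0.31,0.98,-0.04,0,0,-0.39],[-0.6,-0.31,0.98,-0.04,0,0,-0.47],[-0.6,-0.31,0.98,-0.04,0,0,-0.49]]'; python3 - <<'E'
from h import *
go(.4368,-.0912,.15,160)
E
```

```text
time: 8.3
ee_pos: [0.446, -0.013, 0.1424]
eef_rot: [0.82, 0.572, -0.0, 0.0]
ft_force: [0.6, -0.1, 0.7]
width: 0.0698
grip_force: 0.0
row [-0.255  0.061 -0.025] [-0.     0.    -0.002] cur yaw -20.3 q7 -0.45
```

```bash
python3 -m pendant '[[-0.6,-0.12,0.03,-0.1,0,0,0],[-0.6,-0.25,0.06,-0.19,0,0,0],[-0.6,-0.255,0.061,-0.19,0,0,0],[-0.6,-0.255,0.061,-0.19,0,0,0]]'; cat > wob.py <<'E'
from h import *
import sys
def wob(x,y,z,rad,name,top=None):
    "object near x,y in the wrist view: contour's minimal rectangle/circle cast onto z"
    c=optics.camera("wrist"); im=c["pixels"]; lab=cv2.cvtColor(im,cv2.COLOR_RGB2LAB).astype(np.float32)
    pts=proj(c,[[x+rad*np.cos(t),y+rad*np.sin(t),z] for t in np.linspace(0,6.28,40)])
    roi=np.zeros(im.shape[:2],np.uint8); cv2.fillPoly(roi,[np.int32(pts)],255); ring=roi-cv2.erode(roi,np.ones((3,3)))
    d=np.clip(np.linalg.norm((lab-np.median(lab[ring>0],axis=0))*[.4,1,1],axis=2),0,80)
    t,_=cv2.threshold(d[roi>0].astype(np.uint8).reshape(-1,1),0,255,cv2.THRESH_OTSU)
    k=largest((d>t)&(roi>0)); w=np.float32(cast(c,k[:,0],z)*1000)
    print(name,"circle",np.round(np.r_[cv2.minEnclosingCircle(w)],1) if 0 else cv2.minEnclosingCircle(w),"rect",cv2.minAreaRect(w),"ell",cv2.fitEllipse(w))
    v=im.copy(); cv2.drawContours(v,[k],-1,(255,0,255),1); cv2.imwrite(f"pics/{name}.png",v[:,:,::-1])
E
python3 - <<'E'
from wob import *
wob(.4368,-.0912,.0075,.036,"wtape")
go(.4368,-.0912,.06,160)
E
```

```text
time: 8.8
ee_pos: [0.4367, -0.0892, 0.1993]
eef_rot: [0.821, 0.571, -0.0, -0.0]
ft_force: [1.2, 0.0, -0.7]
width: 0.0696
grip_force: 0.0
wtape circle ((436.6004333496094, -91.50070190429688), 23.2479305267334) rect ((436.67626953125, -91.34524536132812), (44.944252014160156, 43.74147415161133), 69.64156341552734) ell ((436.62103271484375, -91.53868103027344), (43.07559585571289, 45.99064636230469), 161.71189880371094)
row [-0.008  0.004  0.464] [-0.001  0.    -0.003] cur yaw -20.3 q7 -0.24
```

View pics/wtape.png

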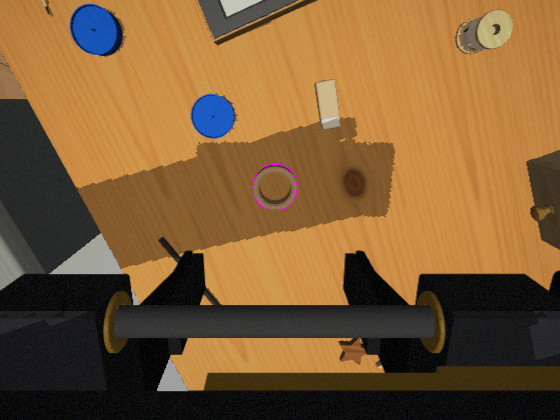

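The outline sits on the tape roll at (275,187), giving (436.7, −91.4) mm.

```bash
python3 -m pendant '[[-0.6,-0.008,0.004,0.18,0,0,0],[-0.6,-0.008,0.004,0.36,0,0,0],[-0.6,-0.008,0.004,0.5,0,0,0],[-0.6,-0.008,0.004,0.597,0,0,0],[-0.6,-0.008,0.004,0.597,0,0,0],[1,-0.008,0.004,0.597,0,0,0],[1,-0.008,0.004,0.597,0,0,0],[1,-0.008,0.004,0.597,0,0,0]]' 10;python3 -m pendant '[[1,0,0,0,0,0,0],[1,0,0,0,0,0,0],[1,0,0,-0.1,0,0,0],[1,0,0,-0.25,0,0,0],[1,0,0,-0.33,0,0,0],[1,0,0,-0.33,0,0,0]]';  python3 -c "
from h import *
go(.4344,.3643,.12,160)"
```

```text
time: 9.85
ee_pos: [0.4378, -0.0925, 0.0222]
eef_rot: [0.821, 0.571, 0.0, 0.001]
ft_force: [-0.4, 0.1, -0.0]
width: 0.0473
grip_force: 0.0
time: 10.6
ee_pos: [0.4383, -0.0926, 0.1219]
eef_rot: [0.821, 0.571, 0.001, 0.001]
ft_force: [0.6, -0.5, 0.0]
width: 0.042
grip_force: 10.0
row [ 1.423 -0.542  0.004] [ 0.002  0.    -0.003] cur yaw -20.4 q7 -0.28
```

```bash
python3 -m pendant '[[1,0.12,-0.05,0,0,0,0],[1,0.3,-0.11,0,0,0,0],[1,0.48,-0.18,0,0,0,0],[1,0.66,-0.25,0,0,0,0],[1,0.84,-0.32,0,0,0,0],[1,0.98,-0.37,0,0,0,0],[1,0.98,-0.37,0,0,0,0]]';python3 -m pendant '[[1,0.15,-0.06,0,0,0,0],[1,0.3,-0.12,0,0,0,0],[1,0.4,-0.16,0,0,0,0],[1,0.439,-0.172,0.05,0,0,0],[1,0.439,-0.172,0.15,0,0,0],[1,0.439,-0.172,0.15,0,0,0],[1,0.439,-0.172,0.15,0,0,0]]';  python3 - <<'E'
from h import *
go(.4344,.3631,.038,160)
E
```

```text
time: 11.48
ee_pos: [0.4339, 0.2255, 0.1192]
eef_rot: [0.819, 0.573, -0.0, -0.001]
ft_force: [0.1, -0.1, 0.7]
width: 0.0418
grip_force: 10.0
time: 12.35
ee_pos: [0.4333, 0.3624, 0.0754]
eef_rot: [0.821, 0.571, -0.0, 0.0]
ft_force: [1.2, -0.6, 0.6]
width: 0.0418
grip_force: 10.0
row [0.003 0.003 0.125] [ 0.     0.    -0.004] cur yaw -20.4 q7 -1.39
```

```bash
python3 -m pendant '[[1,0.003,0.003,0.06,0,0,0],[1,0.003,0.003,0.125,0,0,0],[1,0.003,0.003,0.125,0,0,0],[1,0.003,0.003,0.125,0,0,0],[-0.3,0.003,0.003,0.125,0,0,0],[-0.3,0.003,0.003,0.125,0,0,0],[-0.3,0.003,0.003,0.125,0,0,0],[-0.3,0.003,0.003,-0.2,0,0,0]]'; python3 - <<'E'
from h import *
go(.646,-.025,.2,100)
E
```

```text
time: 13.35
ee_pos: [0.4322, 0.3617, 0.0972]
eef_rot: [0.821, 0.571, -0.004, -0.0]
ft_force: [0.8, 0.0, 0.1]
width: 0.0562
grip_force: 0.0
row [-0.963  1.115 -0.342] [-0.     0.004  0.497] cur yaw -20.4 q7 -1.38
```

```bash
python3 -m pendant '[[-0.3,0,0.02,-0.2,0,0,0],[-0.3,-0.1,0.1,-0.342,0,0,0.05],[-0.3,-0.23,0.25,-0.342,0,0,0.13],[-0.3,-0.35,0.39,-0.342,0,0,0.21],[-0.3,-0.47,0.53,-0.342,0,0,0.29],[-0.3,-0.6,0.68,-0.342,0,0,0.33],[-0.3,-0.73,0.82,-0.342,0,0,0.33],[-0.3,-0.83,0.96,-0.342,0,0,0.33]]';python3 - <<'E'
from h import *
go(.646,-.025,.2,120)
E
```

```text
time: 14.35
ee_pos: [0.6181, 0.0278, 0.2031]
eef_rot: [0.966, 0.259, 0.0, 0.0]
ft_force: [0.6, 0.8, -0.1]
width: 0.0565
grip_force: 0.0
row [-0.007  0.199  0.01 ] [ 0. -0. -0.] cur yaw -60.0 q7 -1.3
```

```bash
python3 -m pendant '[[-0.3,-0.007,0.1,0.01,0,0,0],[-0.3,-0.007,0.19,0.01,0,0,0],[-0.3,-0.007,0.19,0.01,0,0,0],[-0.3,-0.007,0.19,0.01,0,0,0]]';python3 - <<'E'
from wob import *
wob(.6455,-.025,.018,.028,"wspool")
go(.645,-.025,.032,120)
E
```

```text
time: 14.85
ee_pos: [0.6438, -0.0191, 0.1998]
eef_rot: [0.966, 0.26, -0.0, -0.0]
ft_force: [-0.7, 0.5, -0.2]
width: 0.0564
grip_force: 0.0
wspool circle ((644.156982421875, -26.054218292236328), 18.508403778076172) rect ((644.2754516601562, -25.732513427734375), (36.10277557373047, 29.502016067504883), 30.096378326416016) ell ((643.742919921875, -26.017929077148438), (29.04395294189453, 37.1389045715332), 123.78375244140625)
row [-0.007  0.02   0.56 ] [-0.    -0.     0.001] cur yaw -59.9 q7 -1.23
```

View pics/wspool.png

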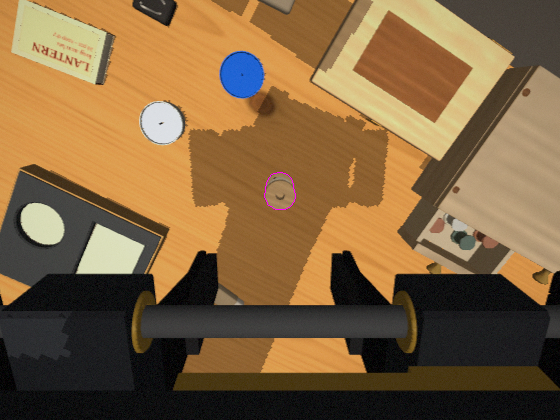

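The outline is on the spool at (280,191), giving (644.5, −25.7) mm. The way down is clear.

```bash
python3 -m pendant '[[-0.3,-0.009,0.021,0.18,0,0,0],[-0.3,-0.009,0.021,0.36,0,0,0],[-0.3,-0.009,0.021,0.48,0,0,0],[-0.3,-0.009,0.021,0.56,0,0,0],[-0.3,-0.009,0.021,0.56,0,0,0],[1,-0.009,0.021,0.56,0,0,0],[1,-0.009,0.021,0.56,0,0,0],[1,-0.009,0.021,0.56,0,0,0]]' 10;python3 -m pendant '[[1,0,0,0,0,0,0],[1,0,0,0,0,0,0],[1,0,0,-0.1,0,0,0],[1,0,0,-0.25,0,0,0],[1,0,0,-0.35,0,0,0],[1,0,0,-0.35,0,0,0]]';  python3 -c "
from h import *
go(.5162,.3738,.14,120)"
```

```text
time: 15.9
ee_pos: [0.6455, -0.0269, 0.0329]
eef_rot: [0.966, 0.259, 0.001, 0.0]
ft_force: [0.3, -0.0, 0.9]
width: 0.0344
grip_force: 0.0
time: 16.65
ee_pos: [0.6464, -0.0269, 0.1396]
eef_rot: [0.966, 0.259, 0.002, 0.001]
ft_force: [0.4, -0.4, 0.2]
width: 0.0274
grip_force: 10.0
row [ 0.293 -1.374 -0.004] [ 0.001 -0.002  0.   ] cur yaw -60.0 q7 -1.23
```

```bash
python3 -m pendant '[[1,0.02,-0.12,0,0,0,0],[1,0.06,-0.3,0,0,0,0],[1,0.1,-0.48,0,0,0,0],[1,0.14,-0.66,0,0,0,0],[1,0.18,-0.84,0,0,0,0],[1,0.21,-0.98,0,0,0,0],[1,0.21,-0.98,0,0,0,0]]';python3 -m pendant '[[1,0.04,-0.15,0,0,0,0],[1,0.07,-0.3,0,0,0,0],[1,0.083,-0.38,0,0,0,0],[1,0.083,-0.394,0.1,0,0,0],[1,0.083,-0.394,0.17,0,0,0],[1,0.083,-0.394,0.17,0,0,0],[1,0.083,-0.394,0.17,0,0,0]]';  python3 - <<'E'
from h import *
c=optics.camera("wrist"); im=c["pixels"]
cv2.imwrite("pics/w5.png",im[:,:,::-1])
go(.5162,.3738,.041,120)
E
```

```text
time: 17.52
ee_pos: [0.5496, 0.2634, 0.1359]
eef_rot: [0.965, 0.262, -0.001, -0.001]
ft_force: [0.4, -0.7, -0.1]
width: 0.0275
grip_force: 10.0
time: 18.4
ee_pos: [0.5154, 0.3734, 0.0864]
eef_rot: [0.966, 0.259, 0.0, 0.0]
ft_force: [-0.3, 0.1, 0.2]
width: 0.0272
grip_force: 10.0
row [0.002 0.001 0.153] [ 0.    -0.001 -0.   ] cur yaw -60.0 q7 -1.97
```

View pics/w5.png

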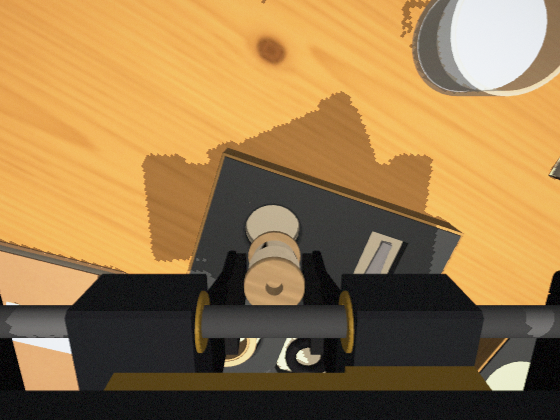

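The spool hangs upright, in line with its pocket at (273,225).

```bash
python3 -m pendant '[[1,0.002,0.001,0.06,0,0,0],[1,0.002,0.001,0.12,0,0,0],[1,0.002,0.001,0.153,0,0,0],[1,0.002,0.001,0.153,0,0,0],[0.1,0.002,0.001,0.153,0,0,0],[0.1,0.002,0.001,0.153,0,0,0],[0.1,0.002,0.001,0.0,0,0,0],[0.1,0.002,0.001,-0.2,0,0,0]]'; python3 - <<'E'
from h import *
go(.645,.099,.2,100)
E
```

```text
time: 19.45
ee_pos: [0.5147, 0.3733, 0.1461]
eef_rot: [0.966, 0.259, -0.001, 0.0]
ft_force: [1.6, 0.8, 0.2]
width: 0.0387
grip_force: 0.0
row [-0.082  1.009 -0.179] [0.    0.001 0.167] cur yaw -60.0 q7 -1.94
```

```bash
python3 -m pendant '[[-0.5,0,0.1,-0.15,0,0,0],[-0.5,-0.02,0.28,-0.179,0,0,0.05],[-0.5,-0.04,0.46,-0.179,0,0,0.12],[-0.5,-0.06,0.64,-0.179,0,0,0.167],[-0.5,-0.07,0.82,-0.179,0,0,0.167],[-0.5,-0.08,0.98,-0.179,0,0,0.167],[-0.5,-0.08,1,-0.179,0,0,0.167],[-0.5,-0.08,1,-0.179,0,0,0.167]]';python3 - <<'E'
from wob import *
wob(.645,.099,.008,.03,"wtea")
wob(.661,.2,.0085,.054,"wmatch")
go(.645,.099,.022,100)
E
```

```text
time: 20.45
ee_pos: [0.6446, 0.1026, 0.1997]
eef_rot: [0.996, 0.087, 0.0, -0.0]
ft_force: [-0.0, -0.0, -1.0]
width: 0.0653
grip_force: 0.0
wtea circle ((643.2943115234375, 98.5699691772461), 20.7747859954834) rect ((642.9935913085938, 98.53178405761719), (40.94169616699219, 38.96896743774414), 36.79193878173828) ell ((643.2647705078125, 98.36180877685547), (38.6466178894043, 40.766197204589844), 102.4515609741211)
wmatch circle ((659.6926879882812, 194.9556121826172), 50.40723419189453) rect ((649.7382202148438, 191.0040283203125), (75.95381164550781, 93.76078796386719), 9.038384437561035) ell ((657.2142944335938, 190.0106201171875), (72.45256805419922, 101.28961181640625), 176.67495727539062)
row [-0.     0.018  0.593] [-0.    -0.     0.001] cur yaw -79.9 q7 -1.76
```

View pics/wmatch.png

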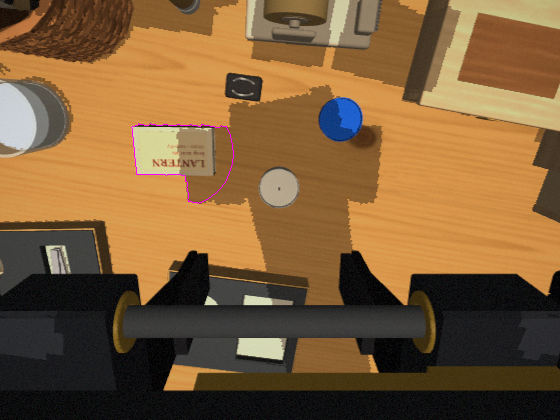

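The tealight is at (278,187), giving (643.5, 98.5) mm. The matchbox corners are about (136,127), (213,127), (213,175) and (137,173), its outline here spoiled by the shadow.

```bash
python3 - <<'E'
from h import *
c=optics.camera("wrist")
q=cast(c,[(136,127),(213,127),(213,175),(137,173)],.017)*1000
print("match corners",q.round(1),q.mean(0),"long dir",np.degrees(np.arctan2(*(q[0]+q[3]-q[1]-q[2])[::-1])))
E
python3 -m pendant '[[-0.5,-0.005,0.019,0.18,0,0,0],[-0.5,-0.005,0.019,0.36,0,0,0],[-0.5,-0.005,0.019,0.5,0,0,0],[-0.5,-0.005,0.019,0.598,0,0,0],[-0.5,-0.005,0.019,0.598,0,0,0],[1,-0.005,0.019,0.598,0,0,0],[1,-0.005,0.019,0.598,0,0,0],[1,-0.005,0.019,0.598,0,0,0]]' 8;python3 -m pendant '[[1,0,0,0,0,0,0],[1,0,0,0,0,0,0],[1,0,0,-0.1,0,0,0],[1,0,0,-0.25,0,0,0],[1,0,0,-0.3,0,0,0],[1,0,0,-0.3,0,0,0]]';  python3 -c "
from h import *
go(.4985,.1574,.11,100)"
```

```text
match corners [[677.8 235.6]
 [690.  167.4]
 [646.3 161.9]
 [635.7 232.1]] [662.45550919 199.25419547] long dir 99.37004412357635
time: 21.6
ee_pos: [0.6448, 0.0965, 0.0213]
eef_rot: [0.996, 0.087, 0.001, 0.0]
ft_force: [0.9, 0.6, 0.0]
width: 0.0429
grip_force: 0.1
time: 22.35
ee_pos: [0.6447, 0.0964, 0.1108]
eef_rot: [0.996, 0.087, 0.001, 0.0]
ft_force: [0.0, 0.2, -1.0]
width: 0.038
grip_force: 8.0
row [-0.445 -0.285  0.002] [ 0.    -0.001 -0.   ] cur yaw -80.0 q7 -1.78
```

```bash
python3 -m pendant '[[1,-0.15,-0.1,0,0,0,0],[1,-0.3,-0.2,0,0,0,0],[1,-0.42,-0.28,0,0,0,0],[1,-0.441,-0.285,0.05,0,0,0],[1,-0.441,-0.285,0.12,0,0,0],[1,-0.441,-0.285,0.12,0,0,0],[1,-0.441,-0.285,0.12,0,0,0]]';python3 - <<'E'
from h import *
go(.4998,.1576,.038,100)
E
```

```text
time: 23.22
ee_pos: [0.4993, 0.1573, 0.0739]
eef_rot: [0.996, 0.087, -0.0, -0.0]
ft_force: [0.1, 1.6, 0.2]
width: 0.0385
grip_force: 8.0
row [ 0.002 -0.001  0.12 ] [-0.  0. -0.] cur yaw -80.0 q7 -1.94
```

```bash
python3 -m pendant '[[1,0.002,0,0.06,0,0,0],[1,0.002,0,0.12,0,0,0],[1,0.002,0,0.12,0,0,0],[1,0.002,0,0.12,0,0,0],[-0.3,0.002,0,0.12,0,0,0],[-0.3,0.002,0,0.12,0,0,0],[-0.3,0.002,0,0.12,0,0,0],[-0.3,0.002,0,-0.2,0,0,0]]'; python3 - <<'E'
from h import *
go(.6622,.1995,.14,99.4)
E
```

```text
time: 24.22
ee_pos: [0.4969, 0.1565, 0.0976]
eef_rot: [0.996, 0.087, -0.004, 0.0]
ft_force: [2.0, 0.6, 1.1]
width: 0.0562
grip_force: 0.0
row [ 0.566 -0.046 -0.146] [0.    0.004 0.005] cur yaw -80.0 q7 -1.92
```

```bash
python3 -m pendant '[[-1,0.05,0,-0.146,0,0,0],[-1,0.2,-0.02,-0.146,0,0,0.005],[-1,0.38,-0.03,-0.146,0,0,0.005],[-1,0.52,-0.046,-0.146,0,0,0.005],[-1,0.566,-0.046,-0.146,0,0,0.005],[-1,0.566,-0.046,-0.146,0,0,0.005],[-1,0.566,-0.046,-0.146,0,0,0.005]]';python3 - <<'E'
from h import *
c=optics.camera("wrist"); im=c["pixels"]
cv2.imwrite("pics/w7.png",im[:,:,::-1])
go(.6622,.1995,.020,99.4)
print(proj(c,[[.6622,.1995,.017]]))
E
```

```text
time: 25.1
ee_pos: [0.6639, 0.2007, 0.1444]
eef_rot: [0.997, 0.082, -0.0, 0.0]
ft_force: [-0.9, 0.1, 0.3]
width: 0.0868
grip_force: 0.0
row [-0.006  0.003  0.415] [0. 0. 0.] cur yaw -80.6 q7 -1.94
[[273.99020694 206.76243074]]
```

View pics/w7.png

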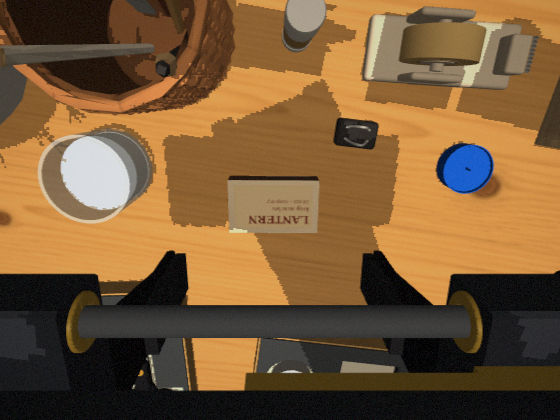

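The matchbox is square under the fingers, its top face centred on (273,206) as predicted, and the jar and clip are clear.

```bash
python3 -m pendant '[[-1,-0.005,0.003,0.12,0,0,0],[-1,-0.005,0.003,0.25,0,0,0],[-1,-0.005,0.003,0.36,0,0,0],[-1,-0.005,0.003,0.412,0,0,0],[-1,-0.005,0.003,0.412,0,0,0],[1,-0.005,0.003,0.412,0,0,0],[1,-0.005,0.003,0.412,0,0,0],[1,-0.005,0.003,0.412,0,0,0]]' 10;python3 -m pendant '[[1,0,0,0,0,0,0],[1,0,0,-0.1,0,0,0],[1,0,0,-0.25,0,0,0],[1,0,0,-0.33,0,0,0],[1,0,0,-0.33,0,0,0]]';  python3 -c "
from h import *
go(.4889,.0862,.12,2)"
```

```text
time: 26.15
ee_pos: [0.6639, 0.1999, 0.0223]
eef_rot: [0.997, 0.082, 0.001, -0.0]
ft_force: [-0.9, -1.0, 5.3]
width: 0.0721
grip_force: 10.0
time: 26.78
ee_pos: [0.6644, 0.2001, 0.1224]
eef_rot: [0.997, 0.082, 0.002, -0.0]
ft_force: [-0.8, -0.5, -0.9]
width: 0.0719
grip_force: 10.0
row [-0.639  0.279  0.005] [ 0.001 -0.002 -0.688] cur yaw -80.6 q7 -1.94
```

```bash
python3 -m pendant '[[1,-0.1,0.03,0,0,0,0],[1,-0.25,0.1,0,0,-0.002,-0.08],[1,-0.4,0.17,0,0,-0.002,-0.16],[1,-0.55,0.24,0,0,-0.002,-0.24],[1,-0.637,0.279,0,0,-0.002,-0.32],[1,-0.637,0.279,0,0,-0.002,-0.4],[1,-0.637,0.279,0,0,-0.002,-0.48],[1,-0.637,0.279,0,0,-0.002,-0.56]]';python3 - <<'E'
from h import *
go(.4889,.0878,.075,2)
E
```

```text
time: 27.78
ee_pos: [0.4877, 0.0855, 0.1189]
eef_rot: [0.783, 0.622, -0.003, -0.0]
ft_force: [0.2, 0.3, 0.0]
width: 0.0725
grip_force: 10.0
row [0.009 0.003 0.146] [-0.002  0.002 -0.126] cur yaw -13.1 q7 -0.63
```

```bash
python3 -m pendant '[[1,0.009,0.003,0.04,0,0.002,-0.07],[1,0.009,0.003,0.1,0,0.002,-0.126],[1,0.009,0.003,0.146,0,0.002,-0.126],[1,0.009,0.003,0.146,0,0.002,-0.126],[1,0.009,0.003,0.146,0,0.002,-0.126]]';python3 - <<'E'
from h import *
go(.4889,.0878,.0375,2)
c=optics.camera("wrist"); im=c["pixels"]
cv2.imwrite("pics/w8.png",im[:,:,::-1])
E
```

```text
time: 28.4
ee_pos: [0.4899, 0.0883, 0.0763]
eef_rot: [0.697, 0.717, -0.0, -0.001]
ft_force: [-0.2, -0.1, -0.6]
width: 0.0722
grip_force: 10.0
row [-0.002 -0.003  0.129] [-0.001 -0.001 -0.003] cur yaw 1.6 q7 -0.43
```

View pics/w8.png

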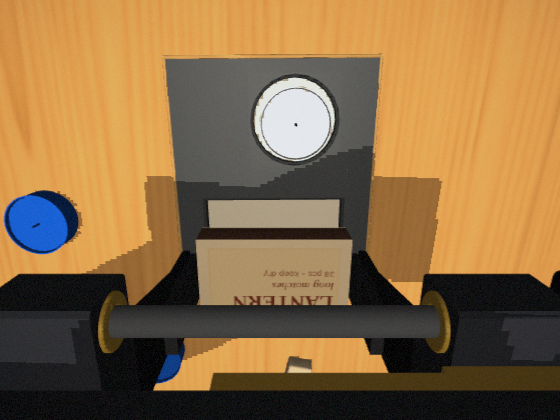

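The tealight sits in its pocket at (294,123). The matchbox is square over its own pocket, both centred on column 274.

```bash
python3 -m pendant '[[1,-0.001,-0.002,0.06,0,0,-0.003],[1,-0.001,-0.002,0.129,0,0,-0.003],[1,-0.001,-0.002,0.129,0,0,-0.003],[1,-0.001,-0.002,0.129,0,0,-0.003],[-1,-0.001,-0.002,0.129,0,0,-0.003],[-1,-0.001,-0.002,0.129,0,0,-0.003],[-1,-0.001,-0.002,0.129,0,0,-0.003],[-1,-0.001,-0.002,-0.1,0,0,0]]'; python3 -c "
from h import *
print(r.read_state()['width']);go(.42,-.05,.3)"
```

```text
time: 29.45
ee_pos: [0.4864, 0.087, 0.0972]
eef_rot: [0.697, 0.718, -0.003, -0.004]
ft_force: [1.8, -0.6, 1.1]
width: 0.0871
grip_force: 0.0
0.08712307390117772
row [-0.449 -0.242 -0.675] [0. 0. 0.] cur yaw 1.7 q7 -0.4
```

```bash
python3 -m pendant '[[-1,0,0,-0.2,0,0,0],[-1,-0.1,-0.06,-0.4,0,0,0],[-1,-0.3,-0.16,-0.4,0,0,0],[-1,-0.5,-0.24,-0.4,0,0,0],[-1,-0.7,-0.24,-0.4,0,0,0],[-1,-0.9,-0.24,-0.4,0,0,0],[-1,-0.9,-0.24,-0.4,0,0,0]]'; python3 - <<'E'
from h import *
def kit(O,yaw):
    a=np.radians(yaw); Rm=np.array([[np.cos(a),-np.sin(a)],[np.sin(a),np.cos(a)]]); return Rm,np.array(O)
W=kit((.4816,.3305),10.8);C=kit((.4878,.119),2)
out=[]
for n,(u0,u1,v0,v1) in dict(side=(180,300,100,265),scene=(170,315,135,255)).items():
    c=optics.camera(n); im=c["pixels"]; v=cv2.resize(im,None,fx=4,fy=4,interpolation=cv2.INTER_CUBIC)
    def draw(k,pts,z,col):
        p=np.array(pts)/1000@k[0].T+k[1]; q=proj(c,np.c_[p,np.full(len(p),z)])
        cv2.polylines(v,[np.int32((q+.5)*4)],True,col,1)
    t=np.linspace(0,6.28,40); circ=lambda x,y,rr:np.c_[x+rr*np.cos(t),y+rr*np.sin(t)]
    # expected top outlines when seated
    draw(W,circ(-40,42,21.5),.029,(255,0,255)); draw(W,circ(42,36,14),.042,(255,0,255)); draw(C,circ(12,38,19.5),.029,(255,0,255))
    draw(C,[(-36,-55),(36,-55),(36,-11),(-36,-11)],.031,(255,0,255)); draw(W,[(-58,-69),(-58,-3),(-24,-3),(-24,-69)],.022,(255,0,255)); draw(W,[(59,-36),(-24,-36)],.020,(0,255,0))
    out.append(cv2.resize(v[v0*4:v1*4,u0*4:u1*4,::-1],(400,550 if n=="side" else 331)))
cv2.imwrite("pics/fin.png",np.hstack([out[0],np.vstack([out[1],np.zeros((219,400,3),np.uint8)])]))
E
```

```text
time: 30.32
ee_pos: [0.4245, -0.1889, 0.2192]
eef_rot: [0.699, 0.715, -0.001, -0.001]
ft_force: [-0.2, 0.3, -0.5]
width: 0.0871
grip_force: 0.0
```

View pics/fin.png

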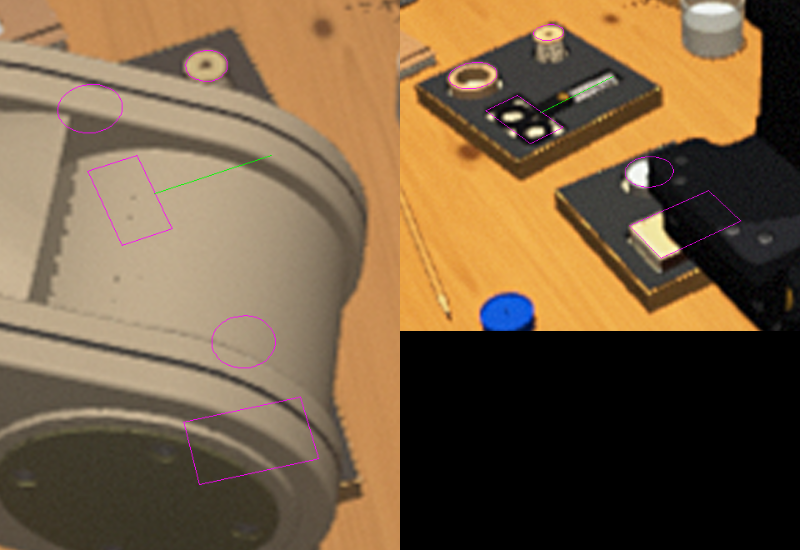

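The tape roll, spool and scissors match their seated outlines, but the arm hides the candle kit. I've used all 14 pictures, so I'll clear the arm and check the candle kit by numbers.

```bash
python3 -m pendant '[[-1,-0.2,0,-0.1,0,0,0],[-1,-0.4,0.1,-0.2,0,0,0],[-1,-0.6,0.1,-0.2,0,0,0],[-1,-0.8,0.1,-0.2,0,0,0],[-1,-0.95,0.1,-0.2,0,0,0],[-1,-0.95,0.1,-0.2,0,0,0]]'; cat > chk.py <<'E'
from h import *
def kit(O,yaw):
    a=np.radians(yaw); return np.array([[np.cos(a),-np.sin(a)],[np.sin(a),np.cos(a)]]),np.array(O)
C=kit((.4878,.119),2);W=kit((.4816,.3305),10.8)
for n in ("side","scene"):
    c=optics.camera(n); im=c["pixels"]; hsv=cv2.cvtColor(im,cv2.COLOR_RGB2HSV)
    for nm,k,x,y,z,rad,m in [("tea",C,12,38,.029,24,(hsv[...,1]<45)&(hsv[...,2]>110)),("tea-bright",C,12,38,.029,24,hsv[...,2]>90),("match",C,0,-33,.031,50,hsv[...,2]>115),("tape",W,-40,42,.029,25,hsv[...,2]>100),("spool",W,42,36,.042,19,hsv[...,2]>100)]:
        t=np.linspace(0,6.28,40); p=np.c_[x+rad*np.cos(t),y+rad*np.sin(t)]/1000@k[0].T+k[1]
        roi=np.zeros(im.shape[:2],np.uint8); cv2.fillPoly(roi,[np.int32(proj(c,np.c_[p,np.full(40,z)]))],255)
        try: q=largest(m&(roi>0),1)
        except ValueError: print(n,nm,"none"); continue
        w=np.float32((cast(c,q[:,0],z)-k[1])@k[0]*1000); print(n,nm,"rect",*[np.round(v,1) for v in cv2.minAreaRect(w)])
E
python3 chk.py
```

```text
time: 31.18
ee_pos: [0.4636, -0.4709, 0.2775]
eef_rot: [0.698, 0.717, -0.0, -0.002]
ft_force: [0.1, 0.3, -0.9]
width: 0.0873
grip_force: 0.0
side tea rect [12.9 38. ] [34.6 37.1] 75.7
side tea-bright rect [12.  38.2] [39.5 43. ] 75.7
side match rect [ -0.9 -36.5] [54.1 79.4] 89.0
side tape rect [-39.6  42.1] [41.2 46.4] 67.0
side spool rect [40.7 35.6] [33.1 27. ] 68.4
scene tea rect [11.4 34.7] [37.8 34.6] 26.0
scene tea-bright rect [11.3 35.5] [38.9 39.4] 55.2
scene match rect [ -1.2 -34.2] [73.9 45.5] 0.3
scene tape rect [-40.7  45.2] [54.3 42.3] 81.8
scene spool rect [41.7 38.6] [39.3 36.2] 46.3
```

```bash
python3 -c "
from bench import r
print(r.close_job())"
```

```text
the job is handed in; nothing more can be done
None
```

I placed all five items in their foam pockets, left the jar candle, eraser and binder clip alone, and handed the job in at about 31 s. The last camera check matched the seated positions within a few mm (scissors by eye only), but the hand-in returned no verdict.

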